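Wind a wafer chuck down past its ratchet

ROBOT

A 6-joint arm with a two-finger parallel gripper is mounted at the origin on the work surface. World frame = base frame: x ahead of the robot, y to its left, z up, the work surface at z = 0. Lengths are in m, angles in rad, forces in N, time in s.
With the tool pointing down it reaches from about 0.35 to 0.925 m from the base axis. Payload 6.4 kg.
Tool frame: the origin (TCP) lies at the very end of the fingers, on their centre line; the grasp point (between the pads) lies 19 mm behind it (manip.grip_point_offset is the distance from the TCP to the grasp point, in m); x points along the fingers, z is the direction in which the jaws open and shut, and the axes are right-handed (so a half turn about x gives the same grasp; the last joint's range is limited). The gripper opens to 94 mm and grips with 3 to 60 N. Pads are 16 mm wide; open, the fingers measure 119 mm over their backs; the gripper's body (75 mm by 177 mm) begins 78 mm behind the grasp point.
Start: joints at [-1.409, 0.245, 1.558, -0, 1.339, -0.174], TCP at [0.214, -0.614, 0.205] pointing down, gripper open.
Joint ranges: [-3.13, 3.13], [-1.02, 2.26], [0.13, 2.54], [-0.95, 4.09], [0.21, 2.88], [-2.74, 2.74]. Speed limits (rad/s): [2.57, 2.57, 3.14, 3.14, 3.14, 3.14].

INTERFACE

Orientations are given as a unit quaternion [w, x, y, z].
In Python, from cell import readout, capture, finish_job, manip gives the robot as it stands.
- The arm moves only by the tool apply_moves, never from a script. Its argument "increments" is a list of rows, each a list of 2 entries, a list of its own where there are three numbers: the shift along the tool's x, y, z in cm, then the turn about the tool's x in rad. In form: [[[x, y, z], spin], ...]. A call has 1 to 5 rows; each row shifts and turns the commanded pose from where the row before left it, along the tool's axes as they then stand; what a row does not reach is not made up. A row lasts 1/8 s, in which the tool goes at most 62.5 mm and 10.7 degrees, less where a joint would pass 70% of its speed; a pose out of reach is approached as far as the arm can. A call with a gripper value outside its range is refused whole. "hand" is the opening, from -1 (shut) to 1 (fully open), set as the call begins (left out, the last holds). The fingers move at their own pace and stop on an object; "grip_force" is the grip in N (left out, the last holds). Time passes only in rows, so rows that do not move let the fingers close. It gives the time, the measured TCP pose, the force and the opening at its end, in the units of the state.
- readout.get_state(): the state, without advancing time (a new reading comes with each control period).
- capture(name): name is "scene" or "top" or "wrist"; returns a dict with "image" (384x512x3 uint8, red, green, blue), "fx", "fy", "cx", "cy" (pixels), "k1" (the pictures are not rectified: a ray, as slopes to the right and down, at radius r is drawn at 1 + k1 r^2 times it, then the intrinsics apply), "position" and "rotation" of the camera in the world. Camera axes: x right, y down, z forward; pixel columns grow to the right and rows downward; lengths in m; the calibration is good to about 2 mm. A picture is of the moment at which its call begins. There is no depth.
- finish_job(): hands the job in, once; it reports no verdict.
The state is a dict: "time_s": time; "joint_pos": joint angles; "qd": joint speeds; "effort": joint torques, N m; "tcp_pos": TCP position; "eef_rot": TCP orientation; "force": force on the tool from outside, world axes, zero at the start; "ft_torque": the same for the moment, N m; "finger_gap": finger opening in m.
Only numpy, scipy, OpenCV 4.12 (cv2) and the standard library are available. Lean on these libraries where they do the work, as an engineer would, in place of code of your own. Each camera call takes 0.05 s, during which the arm holds its last target.

TASK

Lower the wafer chuck of the blue-handled lift: raise its blue pawl clear of the ratchet teeth until it stands up by itself, then wind the handwheel backward (clockwise seen from above) by its blue knob until the wheel's tab is against its black stop. Leave the pawl standing up, and leave the orange-handled lift as it is.

Things in the scene. Friction and masses are not known exactly. Their poses are not given: they have to be found in the camera images.
- blue_lift: Wafer lift with blue handles, fixed: 12 mm cream base, flat handwheel (diameter 178 mm, upright teeth round its rim, tops at z 40 mm), beyond it a round chuck with wafer (150 mm wide, 200 mm along +x, up to 90 mm high). Origin: bench level, wheel axis; z up, x from wheel to chuck. Pawl over the +y rim, along x; its pivot axis runs along y at x 85, z 55 mm, in a bracket 67 mm high, y 63 to 95 mm.
- blue_pawl (a joint): Pawl angle in rad: 0 to 0.15 resting in the teeth, growing as its nose is raised, stop at 1.4. Let go below about 0.8 it may drop back by its own weight; from 0.9 up its stiff pivot holds it. Lifting takes under 3 N at the bar. While it is down the wheel cannot turn clockwise by more than one tooth (18 degrees).
- blue_bar (a point): Where to pinch the pawl's blue round side bar: diameter 11 mm, along the lift's y from y 85 to 137 mm; this point at y 117 mm, only base plate under it, 27 mm outside the rim. It swings with the pawl, 73 mm from the pivot axis: at pawl angle a it is at x = 85 - 73 cos a, z = 55 + 73 sin a (mm, lift frame). Its axes turn with the pawl.
- blue_wheel (a joint): Wheel angle in rad: 0 at the stop (chuck fully down), 1.2 to 1.9 at the start; counterclockwise from above is positive. Stays where it is left; turning takes about 2 N at the knob. A blue tab on the rim, in line with the knob, meets the black stop block (34 mm high) beside the rim.
- blue_knob (a point): Middle of the upright blue knob on the wheel (diameter 22 mm, from 33 to 89 mm above the bench, spins freely on its own pin); this point is 68 mm above the bench, on a circle of radius 55 mm round the wheel's axis. At wheel angle q it stands at q - 130 degrees (q in degrees, counterclockwise from the lift's +x).
- amber_bar (a point): The same point on the pawl bar of the lift with orange handles, which is built alike; to be left alone.
- amber_knob (a point): The same point on the knob of the lift with orange handles; to be left alone.

How it is judged:
On the way, in this order (a step that is already met when the one before it is completed fails the run):
1. the blue pawl is raised clear of the teeth before the wheel is wound back (value of joint blue_pawl above 0.8 rad and value of joint blue_wheel above 0.7 rad), for 0.2 s.
2. the blue wheel is wound back to its stop with the pawl up (value of joint blue_wheel below 0.17 rad and value of joint blue_pawl above 0.8 rad), for 0.2 s.
At the end, for the whole second after the job is handed in: The blue wheel rests within 10 degrees (0.17 rad) of its stop and the blue pawl stands raised by more than 0.8 rad (all of step 2 and velocity of joint blue_wheel between -0.05 and 0.05 rad/s); the robot touches nothing.
It fails at once if the orange-handled lift's pawl bar or knob is moved by more than 20 mm (distance of any of amber_bar, amber_knob from where it was at the start of the episode above 0.02 m).
It also fails if it takes over 45 s, if anything falls off the work surface, if the arm or the gripper's body presses on something with over 40 N, if the wrist force passes 120 N, or if a joint passes its speed limit or range.

## Working session

There is one attempt and no reset: what is moved stays moved. The work goes in short steps, Python scripts to look and compute and a tool call to move; the robot and the scene stay as the last step left them, time stands still between calls to the robot, and variables do not carry over. Pictures are saved under pics/ and viewed, and the job is handed in when it is done.

Besides the shell and the picture viewer there is one more tool, called after "Request:" in YAML: its name, and indented under it one key for each argument. apply_moves: Moves the arm, as the interface text tells. Its arguments: {"type":"object","properties":{"increments":{"type":"array","items":{"type":"array"}},"hand":{"type":"number"},"grip_force":{"type":"number"}},"required":["increments"]}

```bash
ls; mkdir -p pics; python3 - <<'E'
from cell import readout,capture,manip
import cv2
print(readout.get_state()); print([ (a,getattr(manip,a)) for a in dir(manip) if a[0]!='_'])
import pickle
d={}
for n in ("scene","top"):
    c=capture(n); d[n]=c
    cv2.imwrite(f"pics/{n}0.png",cv2.resize(c["image"][:,:,::-1],(768,576)))
    print(n,{k:v for k,v in c.items() if k!='image'})
pickle.dump(d,open('c0.pkl','wb'))
E
```

```text
pics
{'time_s': 0.0, 'joint_pos': array([-1.40906702e+00,  2.45788743e-01,  1.55900455e+00, -1.90213979e-05,
        1.33865250e+00, -1.74101348e-01]), 'qd': array([-0.00090921, -0.001513  ,  0.00032635,  0.00032752,  0.0001153 ,
        0.00043608]), 'effort': array([-2.48461356e-04, -4.15830374e+01, -3.14606595e+01,  6.84975763e-02,
        3.30790901e-02, -1.34105635e-04]), 'tcp_pos': array([ 0.21411341, -0.61309961,  0.20436663]), 'eef_rot': array([ 0.57606692,  0.40986408,  0.57699706, -0.40894099]), 'force': array([ 0.39565731,  0.67832739, -0.42465534]), 'ft_torque': array([-0.02041502, -0.03554036,  0.01707154]), 'finger_gap': 0.09376545866721656}
[('Unreachable', <class 'cell.Unreachable'>), ('grip_point_offset', 0.0188)]
scene {'fx': 410.98446061523924, 'fy': 410.98446061523924, 'cx': 257.56771078299823, 'cy': 203.01833621260545, 'k1': -0.1342604955827806, 'position': array([1.04704555, 0.52845358, 0.62070881]), 'rotation': array([-0.1674636 ,  0.34617021,  0.82543813, -0.41324814])}
top {'fx': 389.41572037878717, 'fy': 389.41572037878717, 'cx': 259.07816311702953, 'cy': 189.11679543932664, 'k1': -0.09477512858385119, 'position': array([0.45101928, 0.05111929, 0.83722958]), 'rotation': array([-0.03630529,  0.71396197, -0.69645188,  0.06240999])}
```

View pics/scene0.png

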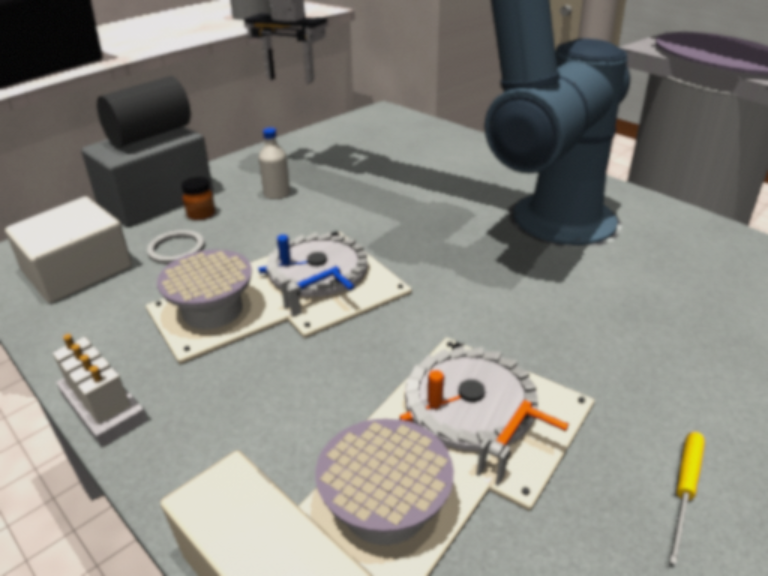

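View pics/top0.png

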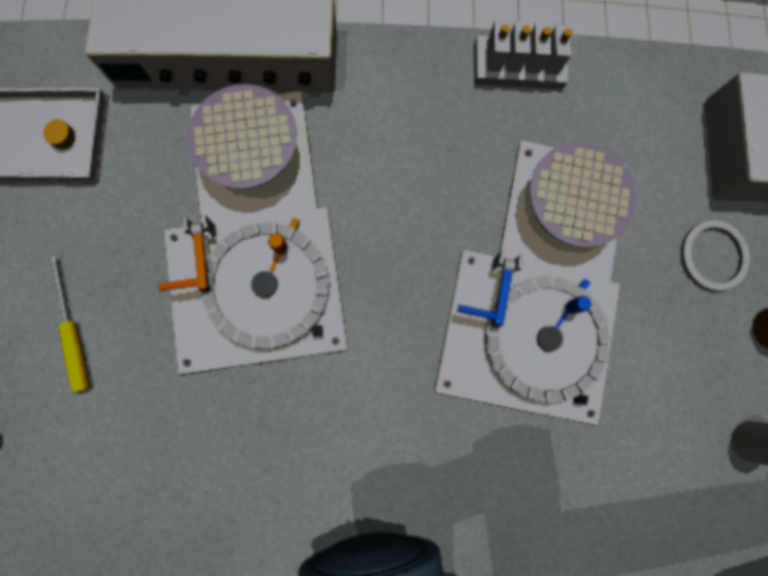

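Top view: blue lift at right, hub at about (550,339) in the 768-wide picture, bar end about (460,310), knob about (583,303). I'll enlarge it.

```bash
cat > h.py <<'E'
import numpy as np,pickle,cv2
from scipy.spatial.transform import Rotation as R
def rot(q): return R.from_quat([q[1],q[2],q[3],q[0]])
def K(c): return np.array([[c['fx'],0,c['cx']],[0,c['fy'],c['cy']],[0,0,1.]]),np.array([c['k1'],0,0,0.])
def proj(c,P):
    r=rot(c['rotation']).inv(); Pc=r.apply(np.atleast_2d(P)-c['position'])
    k,d=K(c); return cv2.projectPoints(Pc,np.zeros(3),np.zeros(3),k,d)[0][:,0]
def ray(c,uv):
    k,d=K(c); n=cv2.undistortPoints(np.array([[uv]],float),k,d)[0,0]
    return rot(c['rotation']).apply([n[0],n[1],1])
def atz(c,uv,z):
    v=ray(c,uv); return c['position']+v*(z-c['position'][2])/v[2]
def crop(c,x0,y0,w,h,s,name):
    im=c['image'][y0:y0+h,x0:x0+w,::-1]; cv2.imwrite(name,cv2.resize(im,None,fx=s,fy=s,interpolation=cv2.INTER_CUBIC))
E
python3 - <<'E'
from h import *
d=pickle.load(open('c0.pkl','rb'))
crop(d['top'],285,90,150,200,3,'pics/tc.png')
crop(d['scene'],95,145,190,100,4,'pics/sc.png')
E
```

```text
(no output)
```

View pics/tc.png

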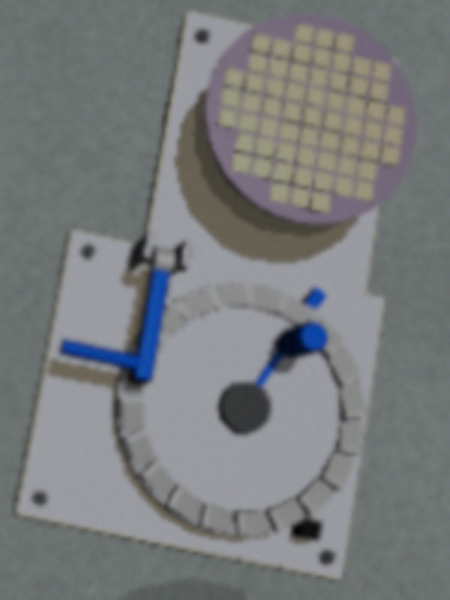

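View pics/sc.png

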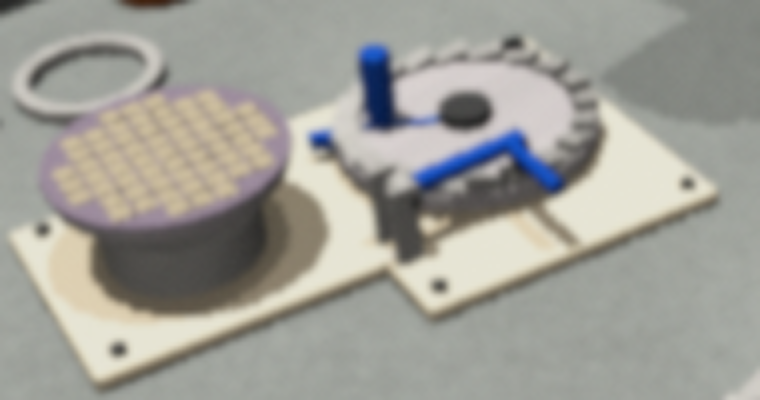

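```bash
cat > fit.py <<'E'
from h import *
from scipy.optimize import least_squares
d=pickle.load(open('c0.pkl','rb')); T=d['top'];S=d['scene']
t=lambda u,v:np.array([285+u/3,90+v/3]); s=lambda u,v:np.array([95+u/4,145+v/4])
def W(p,L):
    x,y,th=p[:3]; c,n=np.cos(th),np.sin(th); L=np.asarray(L)
    return np.array([x+c*L[0]-n*L[1],y+n*L[0]+c*L[1],L[2]])
def model(p):
    q,a=p[3:5]; k=q-np.radians(130)
    bar=lambda y:[.085-.073*np.cos(a),y,.055+.073*np.sin(a)]
    knob=[.055*np.cos(k),.055*np.sin(k),.089]
    return bar,knob
def circ(p,c):
    ang=np.linspace(0,2*np.pi,73)
    return proj(c,np.array([W(p,[.089*np.cos(b),.089*np.sin(b),.040]) for b in ang]))
rim=[t(115,400),t(362,395),t(250,540),t(235,283),t(155,490)]
def res(p):
    bar,knob=model(p)
    r=[]
    def pt(c,L,o,w=1): r.extend(w*(proj(c,W(p,L))[0]-o))
    pt(T,bar(.137),t(62,347)); pt(S,bar(.137),s(556,182))
    pt(T,bar(.087),t(146,361),.5)
    pt(T,knob,t(313,335)); pt(S,knob,s(375,53))
    C=circ(p,T); cen=C[:-1].mean(0)
    for o in rim:
        dd=C-o; dist=np.hypot(*dd.T).min(); r.append(dist*1.0)
    return np.array(r)
best=None
for th0 in (-.3,0,.3):
  for q in (1.2,1.5,1.9):
    f=least_squares(res,[.45,-.15,th0,q,.1],x_scale=[.01,.01,.1,.1,.1],loss='soft_l1')
    if best is None or f.cost<best.cost: best=f
p=best.x; print(p,best.cost); print(np.round(res(p),2))
bar,knob=model(p); print('bar',W(p,bar(.117)),'knob',W(p,knob))
np.save('p.npy',p)
if __name__=='__main__':
    im=T['image'][:,:,::-1].copy(); im=cv2.resize(im,None,fx=3,fy=3)
    for c in circ(p,T): cv2.circle(im,tuple(int(v) for v in c*3),2,(0,0,255),-1)
    for L in [bar(.137),bar(.085),knob,[.085,.063,.067],[.085,.095,.067]]+[[.055*np.cos(p[3]-2.269),.055*np.sin(p[3]-2.269),z] for z in(.033,)]:
        cv2.circle(im,tuple(int(v) for v in proj(T,W(p,L))[0]*3),3,(0,255,0),-1)
    cv2.imwrite('pics/fit.png',im[270:870,850:1310])
E
python3 fit.py
```

```text
[ 0.49134479 -0.20157362 -0.20686662  1.88689308  0.11733275] 5.7078995078301205
[-0.28 -1.23 -0.53  0.12 -2.11 -0.11 -0.89  0.77 -0.36 -0.51  1.03  1.12
  0.52  0.22  2.54]
bar [ 0.5276113  -0.08963596  0.06354565] knob [ 0.53708011 -0.23212326  0.089     ]
```

View pics/fit.png

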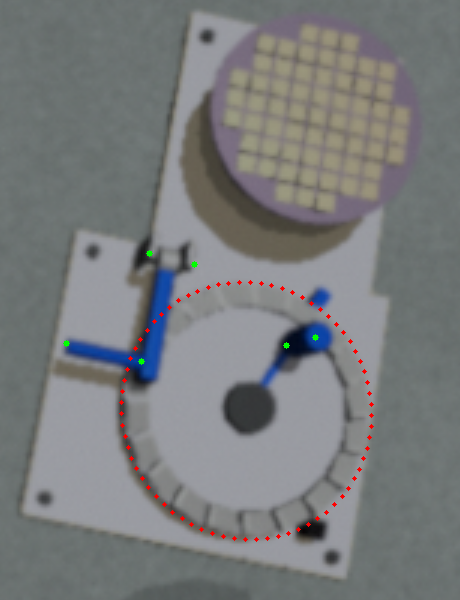

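```bash
cat > nav.py <<'E'
from h import *
from cell import readout
p=np.load('p.npy')
def Lw(L):
    x,y,th=p[:3]; c,n=np.cos(th),np.sin(th)
    return np.array([x+c*L[0]-n*L[1],y+n*L[0]+c*L[1],L[2]])
def goto(tgt,zang=None,spin=0):
    """tgt world TCP; zang: world angle desired of tool z (mod pi). prints shift in tool axes (current), cm, spin"""
    s=readout.get_state(); r=rot(s['eef_rot']); M=r.as_matrix()
    az=np.arctan2(M[1,2],M[0,2]); dx=M.T@(np.array(tgt)-s['tcp_pos'])*100
    out=''
    if zang is not None:
        # tool x down: positive spin about down axis => az decreases
        dd=-(zang-az); dd=(dd+np.pi/2)%np.pi-np.pi/2; out=f'spin {dd:.3f}'
    print('t',round(s['time_s'],2),'tcp',s['tcp_pos'].round(4),'az',round(az,3),'F',s['force'].round(1),'gap',round(s['finger_gap'],4),'q6',s['joint_pos'][5].round(2),'shift cm',dx.round(2),out)
E
python3 - <<'E'
from nav import *
d=pickle.load(open('c0.pkl','rb'))
print(rot(readout.get_state()['eef_rot']).as_matrix().round(3))
print('bottle base',atz(d['scene'],(274/1.5,193/1.5),0), 'ray top', [atz(d['scene'],(270/1.5,132/1.5),z).round(3) for z in (.12,.15,.2)])
b=Lw([.0125,.117,.0635]); print(b)
goto([b[0],b[1],.205],p[2])
E
```

```text
[[-0.     0.944  0.33 ]
 [ 0.002  0.33  -0.944]
 [-1.     0.    -0.002]]
bottle base [ 0.34823358 -0.52673769  0.        ] ray top [array([ 0.309, -0.573,  0.12 ]), array([ 0.353, -0.507,  0.15 ]), array([ 0.427, -0.397,  0.2  ])]
[ 0.52760942 -0.08963557  0.0635    ]
t 0.1 tcp [ 0.2141 -0.6132  0.2044] az -1.235 F [ 0.3 -0.6 -0.1] gap 0.094 q6 -0.17 shift cm [ 2.000e-02  4.685e+01 -3.910e+01] spin -1.028
```

Request:
apply_moves:
  increments:
    - [[-0.5, 4.5, -3.8], 0]
    - [[0, 4.5, -3.8], 0]
    - [[0, 4.5, -3.8], 0]
    - [[0, 4.5, -3.8], 0]
    - [[0, 4.5, -3.8], 0]
  hand: 0.2

```text
time_s: 0.72
tcp_pos: [0.3646, -0.3582, 0.2101]
eef_rot: [0.576, 0.41, 0.577, -0.409]
force: [0.6, -0.4, 0.5]
finger_gap: 0.0566
```

Request:
apply_moves:
  increments:
    - [[0, 4.5, -3.8], 0]
    - [[0, 4.5, -3.8], 0]
    - [[0, 4.5, -3.8], 0]
    - [[0, 4.5, -3.8], 0]
    - [[0, 0, 0], -0.17]

```text
time_s: 1.35
tcp_pos: [0.4849, -0.1539, 0.2101]
eef_rot: [0.611, 0.356, 0.611, -0.356]
force: [0.5, -0.7, 0.8]
finger_gap: 0.0563
```

Request:
apply_moves:
  increments:
    - [[0, 0, 0], -0.17]
    - [[0, 0, 0], -0.17]
    - [[0, 0, 0], -0.17]
    - [[0, 0, 0], -0.17]
    - [[0, 0, 0], -0.17]

```text
time_s: 1.98
tcp_pos: [0.4836, -0.1571, 0.21]
eef_rot: [0.703, 0.074, 0.704, -0.074]
force: [1.0, 1.1, 0.9]
finger_gap: 0.0561
```

```bash
python3 - <<'E'
from nav import *
from cell import capture
b=Lw([.0125,.117,.0635]); goto([b[0],b[1],.205],p[2])
c=capture('wrist'); pickle.dump(c,open('w1.pkl','wb')); im=cv2.resize(c['image'][:,:,::-1].copy(),(768,576))
for L in ([.0125,.117,.0635],[.0125,.137,.0635],[.0125,.085,.0635],[.0510,-.0206,.089]):
    cv2.circle(im,tuple(int(v*1.5) for v in proj(c,Lw(L))[0]),3,(0,0,255),-1)
cv2.imwrite('pics/w1.png',im)
E
```

```text
t 1.98 tcp [ 0.4836 -0.1571  0.21  ] az -0.209 F [1.  1.1 0.9] gap 0.0561 q6 -0.33 shift cm [0.5  7.52 2.9 ] spin -0.002
```

View pics/w1.png

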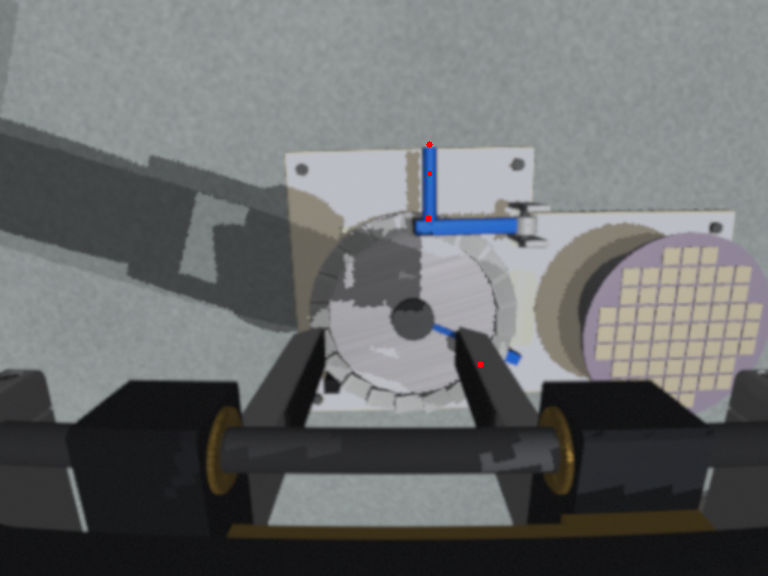

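The wrist picture confirms the fit: bar from (429,147) to (429,220), with my projected points on its centre line. Going to pinch.

Request:
apply_moves:
  increments:
    - [[0, 3.7, 1.5], 0]
    - [[0, 3.7, 1.4], 0]
    - [[4, 0, 0], 0]
    - [[4, 0, 0], 0]
    - [[4, 0, 0], 0]

```text
time_s: 2.65
tcp_pos: [0.5278, -0.091, 0.0891]
eef_rot: [0.703, 0.077, 0.703, -0.077]
force: [-0.5, -0.6, 0.6]
finger_gap: 0.0563
```

```bash
python3 - <<'E'
from nav import *
from cell import capture
b=Lw([.0125,.117,.0635]); goto([b[0],b[1],.0445],p[2])
c=capture('wrist'); im=cv2.resize(c['image'][:,:,::-1].copy(),(768,576))
cv2.imwrite('pics/w2.png',im)
E
```

```text
t 2.65 tcp [ 0.5278 -0.091   0.0891] az -0.217 F [-0.5 -0.6  0.6] gap 0.0563 q6 -0.17 shift cm [ 4.46  0.12 -0.05] spin -0.010
```

View pics/w2.png

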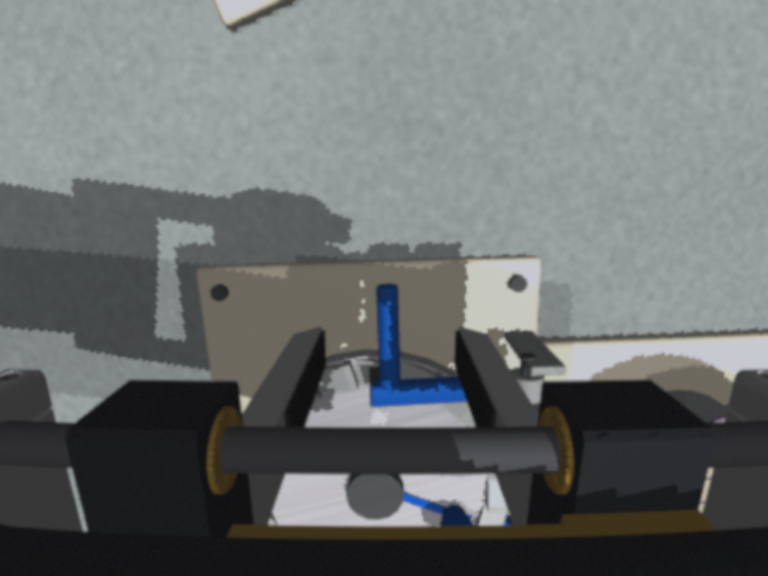

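The bar (388,340) sits midway between the fingers. Descending and pinching.

Request:
apply_moves:
  increments:
    - [[2.2, 0.1, 0], 0]
    - [[2.2, 0, 0], 0]
    - [[0, 0, 0], 0]

```text
time_s: 3.08
tcp_pos: [0.5269, -0.0898, 0.0454]
eef_rot: [0.702, 0.077, 0.704, -0.076]
force: [-0.4, -0.4, -0.0]
finger_gap: 0.0566
```

Request:
apply_moves:
  increments:
    - [[0, 0, 0], 0]
    - [[0, 0, 0], 0]
    - [[0, 0, 0], 0]
    - [[0, 0, 0], 0]
  hand: -1
  grip_force: 15

```text
time_s: 3.58
tcp_pos: [0.5284, -0.0903, 0.0469]
eef_rot: [0.703, 0.076, 0.703, -0.076]
force: [0.3, 0.2, 0.6]
finger_gap: 0.0199
```

```bash
python3 - <<'E'
from nav import *
s=readout.get_state(); L=rot([np.cos(-p[2]/2),0,0,np.sin(-p[2]/2)]).apply(s['tcp_pos']-np.array([p[0],p[1],0]))
print(L,s['finger_gap'],s['force'])
g=L[[0,2]]+[0,.019]; a=np.arctan2(g[1]-.055,.085-g[0]);print(a,np.hypot(g[1]-.055,.085-g[0]))
a0=a; prev=g
for a in np.arange(.2,1.26,.1):
    n=np.array([.085-.073*np.cos(a),.055+.073*np.sin(a)]); print(round(a,2),'dlx %.2f dz %.2f'%tuple((n-prev)*100)); prev=n
goto(s['tcp_pos'],p[2])
E
```

```text
[0.01346089 0.11647553 0.04686882] 0.019906104639295444 [0.28731959 0.21674715 0.59917069]
0.15077531305111394 0.07236003892180062
0.2 dlx -0.00 dz 0.36
0.3 dlx 0.18 dz 0.71
0.4 dlx 0.25 dz 0.69
0.5 dlx 0.32 dz 0.66
0.6 dlx 0.38 dz 0.62
0.7 dlx 0.44 dz 0.58
0.8 dlx 0.50 dz 0.53
0.9 dlx 0.55 dz 0.48
1.0 dlx 0.59 dz 0.42
1.1 dlx 0.63 dz 0.36
1.2 dlx 0.67 dz 0.30
t 3.58 tcp [ 0.5284 -0.0903  0.0469] az -0.215 F [0.3 0.2 0.6] gap 0.0199 q6 -0.17 shift cm [0. 0. 0.] spin -0.008
```

Request:
apply_moves:
  increments:
    - [[0, 0, 0], 0]
    - [[0, 0, 0], 0]
    - [[0, 0, 0], 0]

```text
time_s: 3.95
tcp_pos: [0.5271, -0.09, 0.0463]
eef_rot: [0.702, 0.076, 0.704, -0.076]
force: [-5.4, 0.6, 5.5]
finger_gap: 0.0105
```

Request:
apply_moves:
  increments:
    - [[-0.4, 0, 0], 0]
    - [[-0.7, 0, 0.2], 0]
    - [[-0.7, 0, 0.25], 0]
    - [[-0.65, 0, 0.3], 0]
    - [[-0.6, 0, 0.4], 0]

```text
time_s: 4.58
tcp_pos: [0.5339, -0.091, 0.0753]
eef_rot: [0.698, 0.076, 0.709, -0.075]
force: [-19.6, 3.2, 6.7]
finger_gap: 0.0105
```

Request:
apply_moves:
  increments:
    - [[0, 0, 0], 0]
    - [[-0.3, 0, 0], 0]

```text
time_s: 4.82
tcp_pos: [0.5352, -0.0914, 0.0785]
eef_rot: [0.699, 0.076, 0.707, -0.075]
force: [-11.1, 1.7, 2.5]
finger_gap: 0.0106
```

```bash
python3 - <<'E'
from nav import *
s=readout.get_state(); L=rot([np.cos(-p[2]/2),0,0,np.sin(-p[2]/2)]).apply(s['tcp_pos']-np.array([p[0],p[1],0]))
print(L,s['finger_gap'],s['force'],s['ft_torque'])
g=L[[0,2]]+[0,.017]; a=np.arctan2(g[1]-.055,.085-g[0]);print(a,np.hypot(g[1]-.055,.085-g[0]))
E
```

```text
[0.02030685 0.11682734 0.07852936] 0.010596894637867912 [-11.13235516   1.71361036   2.45584571] [0.25989397 2.18475914 0.07532067]
0.5596672947837429 0.07634024264465672
```

Request:
apply_moves:
  increments:
    - [[-0.6, 0, 0.3], 0]
    - [[-0.58, 0, 0.42], 0]
    - [[-0.52, 0, 0.5], 0]
    - [[-0.47, 0, 0.55], 0]

```text
time_s: 5.32
tcp_pos: [0.5544, -0.0952, 0.1028]
eef_rot: [0.7, 0.076, 0.706, -0.075]
force: [-11.7, 4.8, 12.2]
finger_gap: 0.0106
```

Request:
apply_moves:
  increments:
    - [[-0.42, 0, 0.6], 0]
    - [[-0.36, 0, 0.63], 0]
    - [[-0.3, 0, 0.65], 0]
    - [[0, 0, 0], 0]

```text
time_s: 5.82
tcp_pos: [0.5764, -0.0997, 0.1133]
eef_rot: [0.704, 0.076, 0.702, -0.075]
force: [-0.1, 5.5, 2.0]
finger_gap: 0.0102
```

```bash
python3 - <<'E'
from nav import *
from cell import capture
s=readout.get_state(); L=rot([np.cos(-p[2]/2),0,0,np.sin(-p[2]/2)]).apply(s['tcp_pos']-np.array([p[0],p[1],0]))
print(L,s['finger_gap'],s['force'],s['ft_torque'])
g=L[[0,2]]+[0,.017]; a=np.arctan2(g[1]-.055,.085-g[0]);print(a,np.hypot(g[1]-.055,.085-g[0]))
c=capture('scene'); crop(c,95,100,190,140,4,'pics/s3.png')
E
```

```text
[0.06233779 0.11712924 0.1133233 ] 0.010185926352116471 [-0.08856278  5.49130376  1.99139468] [0.99906385 0.06178698 0.10503213]
1.2785453957090054 0.07865859599580215
```

View pics/s3.png

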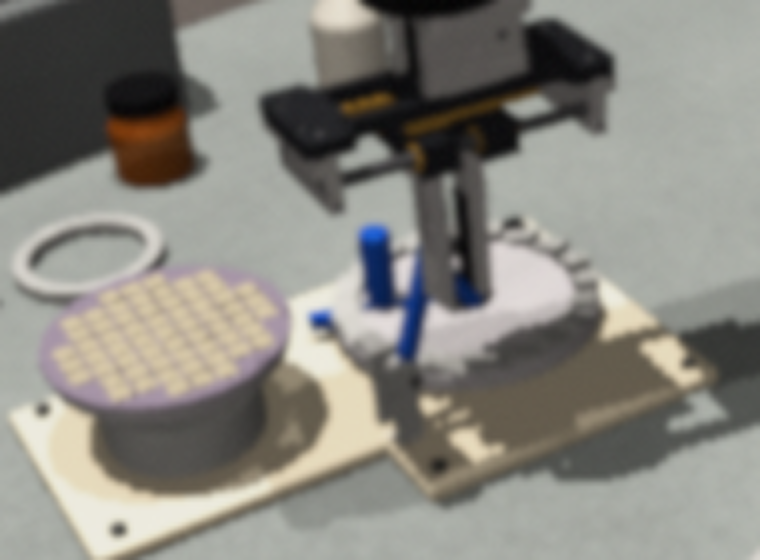

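The pawl (408,355)–(420,260) stands nearly upright in the fingers. Releasing gently, then rising.

Request:
apply_moves:
  increments:
    - [[0, 0, 0], 0]
    - [[0, 0, 0], 0]
    - [[0, 0, 0], 0]
    - [[0, 0, 0], 0]
  hand: 0.1

```text
time_s: 6.38
tcp_pos: [0.5752, -0.1007, 0.1125]
eef_rot: [0.703, 0.076, 0.703, -0.076]
force: [0.4, 0.0, 0.4]
finger_gap: 0.0471
```

Request:
apply_moves:
  increments:
    - [[-2.5, 0, 0], 0]
    - [[-3, 0, 0], 0]
    - [[-2, 0, 0], 0]
    - [[0, 0, 0], 0]

```text
time_s: 6.88
tcp_pos: [0.5761, -0.1009, 0.1892]
eef_rot: [0.704, 0.076, 0.702, -0.076]
force: [0.2, -0.1, -0.4]
finger_gap: 0.0516
```

```bash
python3 - <<'E'
from nav import *
from cell import capture
q=p[3]; k=q-np.radians(130); K=Lw([.055*np.cos(k),.055*np.sin(k),.068]); print(K)
goto([K[0],K[1],.049],k+np.pi/2+p[2])
c=capture('scene'); crop(c,95,100,190,140,4,'pics/s4.png')
c=capture('top'); pickle.dump(c,open('t4.pkl','wb'));crop(c,285,90,150,200,3,'pics/t4.png')
E
```

```text
[ 0.53708011 -0.23212326  0.068     ]
t 6.88 tcp [ 0.5761 -0.1009  0.1892] az -0.215 F [ 0.2 -0.1 -0.4] gap 0.0516 q6 -0.15 shift cm [ 14.03 -13.64  -1.06] spin -1.197
```

View pics/s4.png

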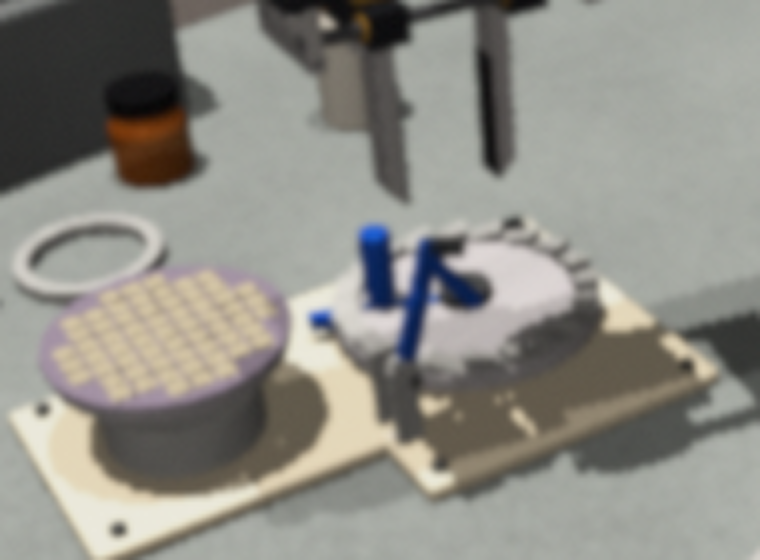

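View pics/t4.png

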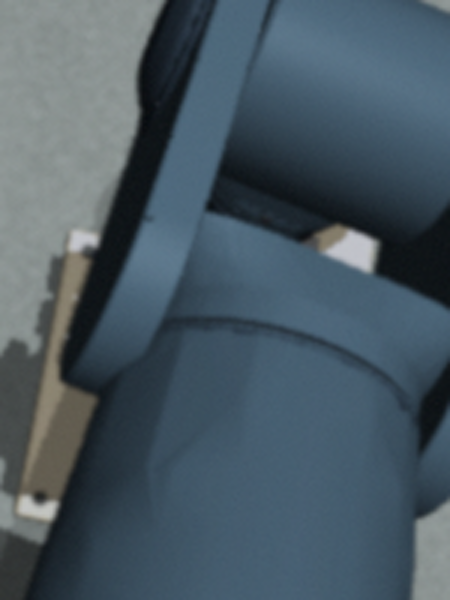

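The pawl holds itself at (408,355)–(428,245). Next: over the knob.

Request:
apply_moves:
  increments:
    - [[0, -4.5, -0.35], 0]
    - [[0, -4.5, -0.35], 0]
    - [[0, -4.6, -0.35], 0]
    - [[0, 0, 0], -0.17]
    - [[0, 0, 0], -0.17]

```text
time_s: 7.6
tcp_pos: [0.5347, -0.2313, 0.1854]
eef_rot: [0.705, -0.045, 0.707, 0.046]
force: [1.0, 1.1, -0.1]
finger_gap: 0.052
```

Request:
apply_moves:
  increments:
    - [[0, 0, 0], -0.17]
    - [[0, 0, 0], -0.17]
    - [[0, 0, 0], -0.17]
    - [[0, 0, 0], -0.17]
    - [[0, 0, 0], -0.17]

```text
time_s: 8.22
tcp_pos: [0.535, -0.2306, 0.1854]
eef_rot: [0.623, -0.332, 0.624, 0.334]
force: [0.3, -0.7, -0.3]
finger_gap: 0.0515
```

```bash
python3 - <<'E'
from nav import *
from cell import capture
q=p[3]; k=q-np.radians(130); K=Lw([.055*np.cos(k),.055*np.sin(k),.068]); print(K)
goto([K[0],K[1],.049],k+np.pi/2+p[2])
c=capture('wrist');pickle.dump(c,open('w5.pkl','wb')); im=cv2.resize(c['image'][:,:,::-1].copy(),(768,576))
for L in ([.055*np.cos(k),.055*np.sin(k),.089],[0,0,.04]):
    cv2.circle(im,tuple(int(v*1.5) for v in proj(c,Lw(L))[0]),3,(0,0,255),-1)
cv2.imwrite('pics/w5.png',im)
E
```

```text
[ 0.53708011 -0.23212326  0.068     ]
t 8.22 tcp [ 0.535  -0.2306  0.1854] az 0.981 F [ 0.3 -0.7 -0.3] gap 0.0515 q6 -1.58 shift cm [ 1.364e+01 -3.100e-01 -1.000e-02] spin -0.001
```

View pics/w5.png

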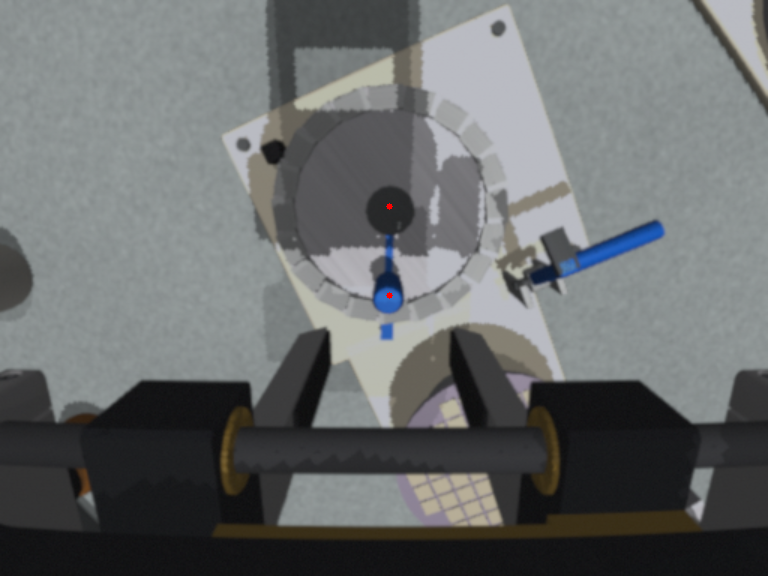

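The knob top (388,298) matches my projection. Descending over it.

Request:
apply_moves:
  increments:
    - [[4.5, -0.3, 0], 0]
    - [[4.5, 0, 0], 0]
    - [[4.4, 0, 0], 0]
    - [[0, 0, 0], 0]

```text
time_s: 8.78
tcp_pos: [0.5348, -0.2304, 0.0486]
eef_rot: [0.623, -0.327, 0.627, 0.334]
force: [-0.3, 0.2, 0.5]
finger_gap: 0.0514
```

Request:
apply_moves:
  increments:
    - [[0, 0, 0], 0]
    - [[0, 0, 0], 0]
    - [[0, 0, 0], 0]
    - [[0, 0, 0], 0]
  hand: -1
  grip_force: 8

```text
time_s: 9.28
tcp_pos: [0.5392, -0.2336, 0.055]
eef_rot: [0.625, -0.332, 0.624, 0.33]
force: [-0.5, -0.5, 5.1]
finger_gap: 0.0216
```

```bash
cat > wq.py <<'E'
from nav import *
s=readout.get_state(); L=rot([np.cos(-p[2]/2),0,0,np.sin(-p[2]/2)]).apply(s['tcp_pos']-np.array([p[0],p[1],0]))
q=np.arctan2(L[1],L[0])+np.radians(130); r=np.hypot(L[0],L[1])
print('L',L.round(4),'q',q,'r',r,'q6',s['joint_pos'][5])
k=q-np.radians(130); K=Lw([.055*np.cos(k),.055*np.sin(k),.068]); goto([K[0],K[1],.049],k+np.pi/2+p[2])
# chord step in tool axes for d rad
d=.17; print('per row: y',5.5*(1-np.cos(d)),'z',-5.5*np.sin(d),'spin',d)
E
python3 wq.py
```

```text
L [ 0.0534 -0.0215  0.055 ] q 1.8859766188653624 r 0.05753064830063928 q6 -1.576217693357742
t 9.28 tcp [ 0.5392 -0.2336  0.055 ] az 0.975 F [-0.5 -0.5  5.1] gap 0.0216 q6 -1.58 shift cm [ 0.6   0.25 -0.  ] spin -0.006
per row: y 0.07928378199741581 z -0.9305029198684782 spin 0.17
```

Request:
apply_moves:
  increments:
    - [[0, 0, 0], 0]
    - [[0, 0, 0], 0]

```text
time_s: 9.52
tcp_pos: [0.5392, -0.2336, 0.055]
eef_rot: [0.625, -0.332, 0.624, 0.33]
force: [-1.2, -0.0, 5.8]
finger_gap: 0.0211
```

```bash
python3 wq.py
```

```text
L [ 0.0534 -0.0215  0.055 ] q 1.8860153042025602 r 0.057524170817548174 q6 -1.5763180902797638
t 9.53 tcp [ 0.5392 -0.2336  0.055 ] az 0.975 F [-1.2 -0.   5.8] gap 0.0211 q6 -1.58 shift cm [ 0.6   0.25 -0.  ] spin -0.006
per row: y 0.07928378199741581 z -0.9305029198684782 spin 0.17
```

Request:
apply_moves:
  increments:
    - [[0, 0, -0.4], 0.08]
    - [[0, 0.06, -0.82], 0.15]
    - [[0, 0.06, -0.82], 0.15]

```text
time_s: 9.9
tcp_pos: [0.5254, -0.2477, 0.055]
eef_rot: [0.678, -0.206, 0.676, 0.205]
force: [1.0, 2.5, 5.9]
finger_gap: 0.0213
```

```bash
python3 wq.py
```

```text
L [ 0.0428 -0.0381  0.055 ] q 1.5409223057645516 r 0.05727455865690668 q6 -1.226883369809748
t 9.9 tcp [ 0.5254 -0.2477  0.055 ] az 0.59 F [1.  2.5 5.9] gap 0.0213 q6 -1.23 shift cm [ 0.6   0.23 -0.01] spin -0.046
per row: y 0.07928378199741581 z -0.9305029198684782 spin 0.17
```

Winding well, low forces.

Request:
apply_moves:
  increments:
    - [[0, 0.06, -0.85], 0.15]
    - [[0, 0.06, -0.85], 0.15]
    - [[0, 0.06, -0.85], 0.15]
    - [[0, 0.06, -0.85], 0.15]

```text
time_s: 10.4
tcp_pos: [0.4933, -0.2578, 0.055]
eef_rot: [0.708, 0.003, 0.706, -0.004]
force: [2.0, 1.1, 5.3]
finger_gap: 0.0215
```

```bash
python3 wq.py
```

```text
L [ 0.0134 -0.0547  0.055 ] q 0.9390080743728664 r 0.05629089536470022 q6 -0.6763328286984657
t 10.4 tcp [ 0.4933 -0.2578  0.055 ] az -0.01 F [2.  1.1 5.3] gap 0.0215 q6 -0.68 shift cm [ 0.6   0.13 -0.01] spin -0.044
per row: y 0.07928378199741581 z -0.9305029198684782 spin 0.17
```

Request:
apply_moves:
  increments:
    - [[0, 0.06, -0.85], 0.15]
    - [[0, 0.06, -0.85], 0.15]
    - [[0, 0.06, -0.85], 0.15]
    - [[0, 0.06, -0.85], 0.15]
    - [[0, 0.06, -0.8], 0.15]

```text
time_s: 11.02
tcp_pos: [0.4553, -0.2426, 0.055]
eef_rot: [0.658, 0.263, 0.655, -0.262]
force: [4.6, 1.7, 4.2]
finger_gap: 0.0213
```

```bash
python3 wq.py
```

```text
L [-0.0268 -0.0475  0.055 ] q 0.183829235709545 r 0.054560633133291236 q6 0.04880082445715459
t 11.03 tcp [ 0.4553 -0.2426  0.055 ] az -0.761 F [4.6 1.7 4.2] gap 0.0213 q6 0.05 shift cm [ 0.6  -0.05 -0.  ] spin -0.040
per row: y 0.07928378199741581 z -0.9305029198684782 spin 0.17
```

Small steps into the stop, watching force.

Request:
apply_moves:
  increments:
    - [[0, 0.03, -0.45], 0.08]
    - [[0, 0.02, -0.3], 0.05]
    - [[0, 0.02, -0.3], 0.05]
    - [[0, 0, 0], 0]

```text
time_s: 11.52
tcp_pos: [0.4503, -0.2378, 0.0551]
eef_rot: [0.635, 0.317, 0.627, -0.32]
force: [9.1, -10.2, -6.7]
finger_gap: 0.0213
```

```bash
python3 wq.py
```

```text
L [-0.0328 -0.0439  0.0551] q 0.05638804515250495 r 0.05475174282226172 q6 0.22777841330517581
t 11.53 tcp [ 0.4503 -0.2378  0.0551] az -0.936 F [  9.1 -10.2  -6.7] gap 0.0213 q6 0.23 shift cm [ 0.61 -0.03 -0.01] spin -0.087
per row: y 0.07928378199741581 z -0.9305029198684782 spin 0.17
```

Request:
apply_moves:
  increments:
    - [[0, 0, 0], 0]
    - [[0, 0, 0], 0]
    - [[0, 0, 0], 0]
    - [[0, 0, 0], 0]
  hand: 0.1

```text
time_s: 12.02
tcp_pos: [0.4466, -0.2337, 0.0532]
eef_rot: [0.631, 0.319, 0.632, -0.319]
force: [0.8, -1.0, -0.3]
finger_gap: 0.0514
```

Request:
apply_moves:
  increments:
    - [[-3, 0, 0], 0]
    - [[-4, 0, 0], 0]
    - [[-5, 0, 0], 0]
    - [[-4, 0, 0], 0]
    - [[0, 0, 0], 0]

```text
time_s: 12.65
tcp_pos: [0.4486, -0.2353, 0.2172]
eef_rot: [0.634, 0.318, 0.629, -0.319]
force: [-0.5, 1.0, 0.0]
finger_gap: 0.0518
```

```bash
python3 - <<'E'
from nav import *
from cell import capture
c=capture('scene'); crop(c,95,100,190,140,4,'pics/s6.png')
k=np.radians(-130)
c=capture('wrist'); im=cv2.resize(c['image'][:,:,::-1].copy(),(768,576))
for L in ([.055*np.cos(k),.055*np.sin(k),.089],[0,0,.04]):
    cv2.circle(im,tuple(int(v*1.5) for v in proj(c,Lw(L))[0]),3,(0,0,255),-1)
cv2.imwrite('pics/w6.png',im)
E
```

```text
(no output)
```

View pics/s6.png

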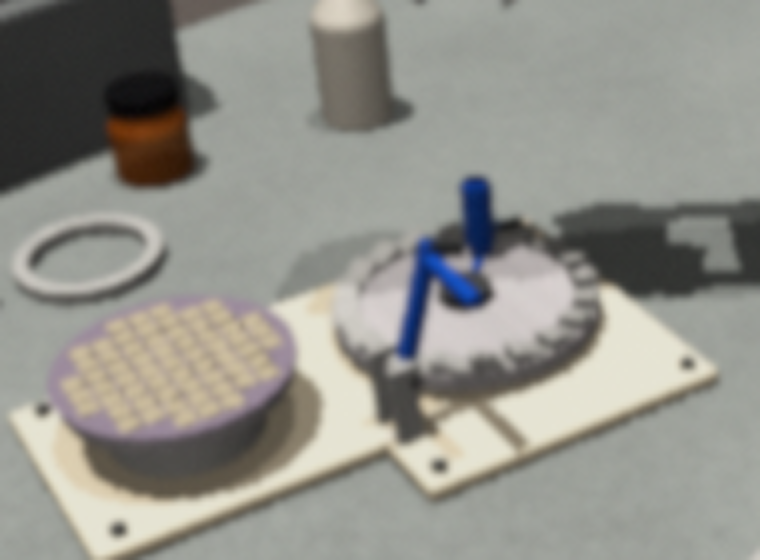

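View pics/w6.png

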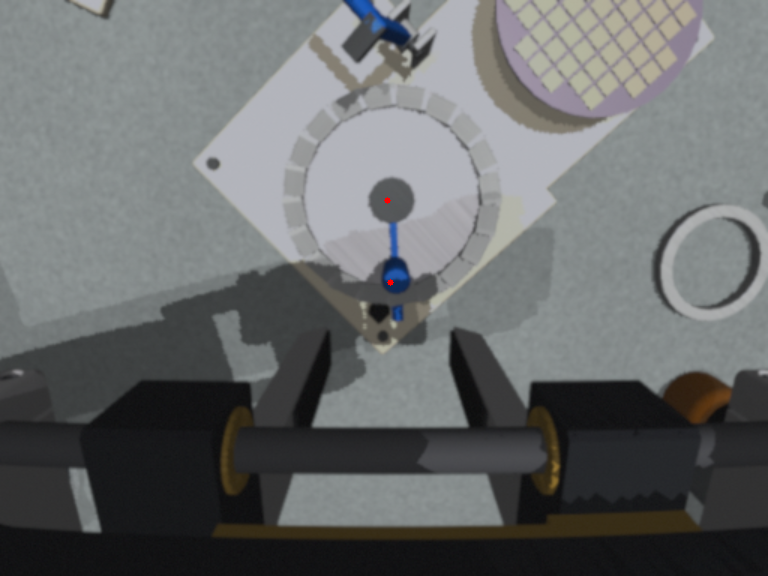

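```bash
python3 - <<'E'
import cv2
im=cv2.imread('pics/w6.png')[170:350,300:500]; cv2.imwrite('pics/w6c.png',cv2.resize(im,None,fx=3,fy=3))
E
```

```text
(no output)
```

View pics/w6c.png

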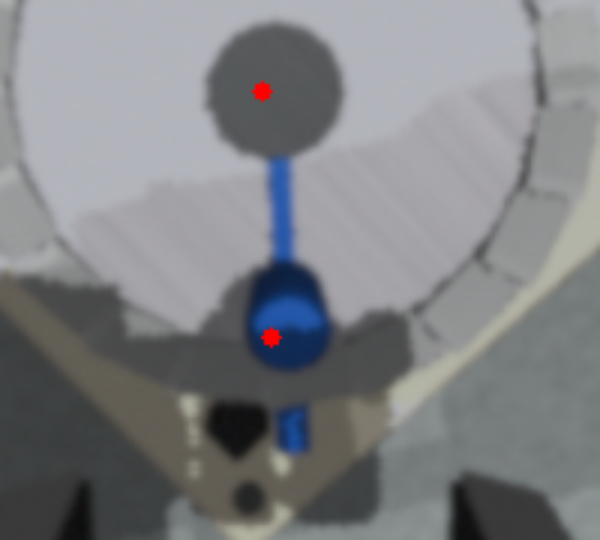

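The tab (293,430 in the crop) is within about 3 mm of the black stop (237,430), and the pawl is still up in the scene view. Nothing is in contact with the robot. Handing in.

```bash
python3 -c "
from cell import finish_job,readout
s=readout.get_state();print(s['time_s'],s['force'],s['qd'].round(3));print(finish_job())"
```

```text
12.75 [ 0.29921502 -0.28599137 -0.13490088] [ 0.     0.022  0.028  0.001  0.    -0.   ]
the job is handed in; nothing more can be done
None
```

The blue lift's chuck is down. I pinched the blue bar and swung the pawl up to about 1.2 rad, where it stayed standing after I let go. Then I gripped the blue knob and wound the wheel clockwise from about 1.88 rad until the force rose to about 14 N sideways, which I took as the tab meeting its stop. I released the knob and backed off upward, and handed in at 12.75 s.

- **Wheel:** the gripper position gave an angle of about 0.06 rad. The wrist picture shows the tab against or within about 3 mm of the black stop (about 0.03 rad), inside the 0.17 rad limit.
- **Pawl:** it was still standing up in the last scene picture.
- **Robot:** the arm was clear of everything, with contact force about 0.4 N, which is noise.
- **Orange lift:** the arm never went near it. I did not check it again in a final picture.
- **Disagreements:** the pawl's measured swing radius came out at 76–79 mm instead of 73 mm, and the sideways force on the bar reached about 20 N while lifting. I put both down to a few mm of pose error. While gripping the knob the tool also sat about 6 mm higher than I commanded, and I did not find out why. Neither affected the result.

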